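# Find the heavier bottle by lifting and seat it in the holder

### The job

Two closed white bottles, one with a red cap and one with a blue cap, stand in the tray; they look alike but one is filled much heavier, and the balance is out of order. Lift the red-capped bottle clear of the tray, hold it a moment to feel its weight and set it back in the tray, then lift the blue-capped one in the same way; finally seat the heavier of the two upright in the round bore of the grey holder block, right down on the bore's floor, leaving the lighter one standing in the tray. Set every bottle down gently by feel, never dropping it or pressing it down hard, and leave the things around where they are.

Things in the scene. Friction and masses are not known exactly. Their poses are not given: they have to be found in the camera images.
- bottle_red_center (a point): White round bottle, red ribbed cap; 71 mm wide, 153 mm high; straight to 90 mm, then a sloping shoulder. Cap 47 mm wide, 125 to 153 mm above the foot (grasp it there). Point: on the axis, half-way up, 76.5 mm above the foot; z up. Hidden loose filling (may rattle): total 0.2 to 0.28 kg in one bottle, 0.46 to 0.62 kg in the other.
- bottle_blue_center (a point): White round bottle, blue ribbed cap; 71 mm wide, 153 mm high; straight to 90 mm, then a sloping shoulder. Cap 47 mm wide, 125 to 153 mm above the foot (grasp it there). Point: on the axis, half-way up, 76.5 mm above the foot; z up. Hidden loose filling (may rattle): total 0.2 to 0.28 kg in one bottle, 0.46 to 0.62 kg in the other.
- tray: Grey tray with a dark mat, screwed to the worktop; 140 (x) by 300 (y) by 12 mm with its rim (rim 5 mm thick). Origin under its centre on the worktop; the mat on which the bottles stand is 6 mm above the origin. The bottles stand side by side along its y axis.
- holder: Grey block, 112 x 112 x 48 mm, fixed; in its centre a vertical round bore, 78 mm wide, 4 mm chamfer. Screw heads stand 2 mm proud at the corners. The bore has a dark rigid floor, set each time anywhere from 8 to 30 mm above the worktop and not measured: it must be felt. Origin under the block's centre on the worktop, z up.
- holder_mouth (a point): Centre of the bore's mouth, level with the block's top, 48 mm above the worktop; z up.
- reagent_bottle: Bystander: brown reagent bottle with a black cap, 48 mm diameter, 93 mm high; origin at the centre of its foot.
- petri_dish: Bystander: flat petri dish, 91 mm diameter, 15 mm high; origin at the centre of its underside.
- tape: Bystander: roll of tape lying flat, 72 mm diameter, 19 mm high; origin at the centre of its underside.
Mind the look-alikes: they are no part of the job. What is shaped like the part that bears bottle_red_center but orange or yellow is not meant.

How it is judged:
By the outcome, as a careful person would: the job done as asked, in the order asked, and still so for the second after the job is handed in, with the robot touching nothing.
It also fails if it takes over 72 s, if anything falls off the work surface, if the arm or the gripper's body presses on something with over 40 N, if the wrist force passes 120 N, or if a joint passes its speed limit or range.

### The arm

A 6-joint arm with a two-finger parallel gripper is mounted at the origin on a cart in front of the work surface, level with it; the furniture and walls round the work are solid. World frame = base frame: x ahead of the robot, y to its left, z up, the work surface at z = 0. Lengths are in m, angles in rad, forces in N, time in s.
With the tool pointing down it reaches from about 0.3 to 1 m from the base axis. Payload 5.1 kg.
Tool frame: the origin (TCP) lies at the very end of the fingers, on their centre line; the grasp point (between the pads) lies behind it (robot.tcp_to_grasp is the z of the grasp point in the tool frame, in m); z points along the fingers, y is the line along which they close (so a half turn about z gives the same grasp; the last joint's range is limited). The gripper opens to 95 mm and grips with 3 to 60 N. Pads are 20 mm wide; open, the fingers measure 119 mm over their backs; the gripper's body (75 mm by 180 mm) begins 59 mm behind the grasp point.
Start: joints at [1.118, 0.124, 1.65, -0, 1.367, -0.083], TCP at [0.235, 0.606, 0.185] pointing down, gripper open.
Joint ranges: [-2.61, 2.61], [-1.02, 2.33], [0.03, 2.71], [-1.35, 4.49], [0.32, 2.68], [-2.91, 2.91]. Speed limits (rad/s): [2.57, 2.57, 3.14, 3.14, 3.14, 3.14].

### API

Orientations are given as a unit quaternion [x, y, z, w].
In Python, from cell import robot gives the robot as it stands. The module is installed in compiled form; this text tells all that it offers.
- The arm moves only by the tool move_arm, never from a script. Its argument "moves" is a list of rows, each an object of numbers: "x", "y", "z": the shift along the tool's x, y, z in m; "spin": the turn about the tool's z in degrees; "grip": the closure, from 0 (fully open) to 1 (shut). A call has exactly 10 rows; each row shifts and turns the commanded pose from where the row before left it, along the tool's axes as they then stand; what a row does not reach is not made up. A row lasts 1/8 s, in which the tool goes at most 62.5 mm and 10.7 degrees, less where a joint would pass 70% of its speed; a pose out of reach is approached as far as the arm can. A call with a gripper value outside its range is refused whole. The fingers move at their own pace and stop on an object; "force" is the grip in N (left out, the last holds). Time passes only in rows, so rows that do not move let the fingers close, or fill a call up. It gives the time, the measured TCP pose, the force, the opening and the grip force at its end, in the units of the state.
- robot.sense(): the state, without advancing time (a new reading comes with each control period).
- robot.get_image(name): name is "scene" or "side" or "wrist"; returns (picture, depth): 400x640x3 uint8, red, green, blue; 400x640 float32, m along the optical axis (not along the pixel's ray), 0 where there is no reading.
- robot.camera_params(name): a dict with "fov_y" (degrees; the focal length in pixels is half the picture's height over the tangent of half this angle, whatever the lens; pixels are square), "cx", "cy" (the principal point, pixels), "rvec" (rotation vector, rad) and "tvec" (3), from world to camera coordinates, as OpenCV has them; the wrist camera has in their place "hand_eye" (4x4, takes a point from camera to tool coordinates, whose origin is the TCP and whose axes are the flange's). Camera axes: x right, y down, z forward; pixel columns grow to the right and rows downward; lengths in m; the calibration is good to about 2 mm. A picture is of the moment at which its call begins: read the wrist's pose just before it. camera_params takes no time and is no camera call.
- robot.close_job(): hands the job in; it is judged then, once.
The state is a dict: "clock": time; "q": joint angles; "joint_vel": joint speeds; "joint_torque": joint torques, N m; "tool_pos": TCP position; "eef_rot": TCP orientation; "wrist_force": force on the tool from outside, world axes, zero at the start; "moment": the same for the moment, N m; "gripper_width": opening from 0.0 (shut) to 1.0 (fully open); "finger_force": force on a finger pad.
Only numpy, scipy, OpenCV 4.12 (cv2) and the standard library are available. Lean on these libraries where they do the work, as an engineer would, in place of code of your own. Each camera call takes 0.05 s, during which the arm holds its last target. There are 200 camera calls.

## Working session

There is one attempt and no reset: what is moved stays moved. The work goes in short steps, Python scripts to look and compute and a tool call to move; the robot and the scene stay as the last step left them, time stands still between calls to the robot, and variables do not carry over. Pictures are saved under pics/ and viewed, at most 10 in all, crops included, and the job is handed in when it is done.

Besides the shell and the picture viewer there is one more tool, called after "Request:" by a JSON object that holds its "op" and its "data", one argument or row to a line. move_arm: Moves the arm, as the interface text tells. Its arguments: {"type":"object","properties":{"moves":{"type":"array"},"force":{"type":"number"}},"required":["moves"]}

```bash
mkdir -p pics
cat > h.py <<'E'
import numpy as np, cv2
from cell import robot
from scipy.spatial.transform import Rotation as R
def save(n,f):
    im,d=robot.get_image(n); cv2.imwrite('pics/'+f+'.png',im[:,:,::-1]); np.savez('pics/'+f,im=im,d=d); return im,d
def cloud(n,d,pose=None):
    p=robot.camera_params(n); f=200/np.tan(np.radians(p['fov_y'])/2)
    v,u=np.mgrid[:400,:640]; c=np.stack([(u-p['cx'])/f*d,(v-p['cy'])/f*d,d],-1)
    if 'rvec' in p:
        M=R.from_rotvec(np.ravel(p['rvec'])).as_matrix(); return (c-np.ravel(p['tvec']))@M
    H=np.array(p['hand_eye']); M=R.from_quat(pose['eef_rot']).as_matrix()
    return (c@H[:3,:3].T+H[:3,3])@M.T+pose['tool_pos']
E
python3 - <<'E'
from h import *
s=robot.sense(); print(s, robot.tcp_to_grasp)
for n in('scene','side'): 
    save(n,n+'0'); print(robot.camera_params(n))
a=[cv2.imread(f'pics/{n}0.png') for n in('scene','side')]
print(R.from_quat(s['eef_rot']).as_matrix().round(3))
E
```

```text
{'clock': 0.0, 'q': array([ 1.11838927e+00,  1.24491047e-01,  1.65164590e+00,  2.30313028e-05,
        1.36748668e+00, -8.25964667e-02]), 'joint_vel': array([-0.00033069,  0.00124908, -0.00077571,  0.00103432,  0.00147659,
       -0.0002641 ]), 'joint_torque': array([ 1.84531593e-03, -4.17606032e+01, -3.59932029e+01,  7.76022091e-02,
        4.92533657e-02, -1.55465968e-04]), 'tool_pos': array([0.23465134, 0.60542874, 0.18351282]), 'eef_rot': array([ 1.83855645e-01,  9.82952730e-01, -9.76386113e-04, -2.79290467e-04]), 'wrist_force': array([ 0.08467915, -0.21465493,  0.04749862]), 'moment': array([0.00237442, 0.00364008, 0.01484587]), 'finger_force': 0.0, 'gripper_width': 0.9996016008082785} -0.0188
{'fov_y': 47.37208195467875, 'cx': 313.0506193980931, 'cy': 198.83638753929554, 'rvec': array([ 2.10712338, -1.29787758,  0.46760188]), 'tvec': array([-0.19341333,  0.43270528,  0.92243583])}
{'fov_y': 57.06312167379954, 'cx': 314.4507050069585, 'cy': 196.13712803354537, 'rvec': array([ 2.27727904, -0.36160346,  0.15510214]), 'tvec': array([-0.49839627,  0.20944397,  0.92081418])}
[[-0.932  0.361 -0.001]
 [ 0.361  0.932 -0.002]
 [ 0.    -0.002 -1.   ]]
```

View pics/scene0.png

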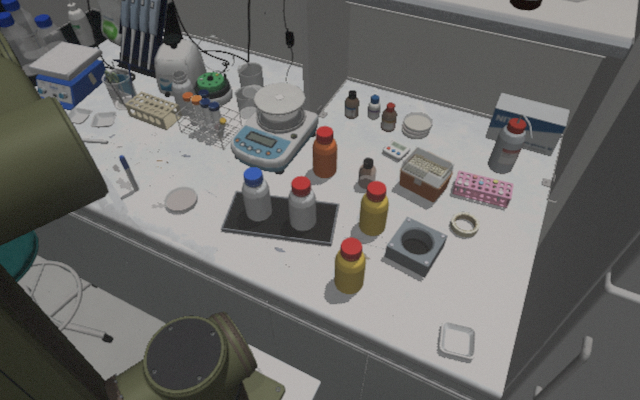

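View pics/side0.png

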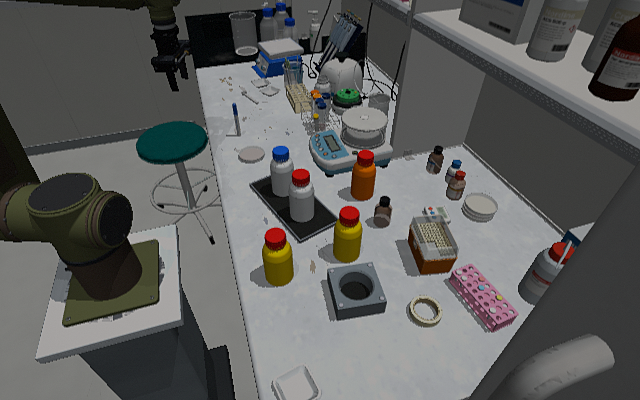

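The scene view shows five red-capped bottles. The white one in the tray at (302,203) fits. The yellow ones at (374,208) and (350,265), the orange one at (325,152) and the grey one at (510,145) are decoys. The white blue-capped bottle is at (256,195), and the holder bore is at (416,242). Next I'll measure them and confirm with a crop.

Run:
```python
from h import *
for n in('scene','side'):
    z=np.load(f'pics/{n}0.npz'); im,d=z['im'],z['d']; P=cloud(n,d); hsv=cv2.cvtColor(im,cv2.COLOR_RGB2HSV)
    red=((hsv[...,0]<4)|(hsv[...,0]>172))&(hsv[...,1]>170)&(hsv[...,2]>60)
    blue=(abs(hsv[...,0].astype(int)-112)<10)&(hsv[...,1]>150)
    for nm,m in(('red',red),('blue',blue)):
        k,L,S,C=cv2.connectedComponentsWithStats(m.astype(np.uint8))
        for i in range(1,k):
            if S[i,4]>60:
                q=P[(L==i)&(d>0)]; t=q[(q[:,2]>.150)&(q[:,2]<.17)]
                mm=(t.min(0)+t.max(0))/2 if len(t) else None
                print(n,nm,C[i].round(),S[i,4],'top',len(t),t.mean(0).round(4) if len(t) else np.median(q,0).round(3),mm, q[:,2].max().round(3))
    m=(abs(P[...,2]-.048)<.004)&(d>0)&(hsv[...,1]<80)
    k,L,S,C=cv2.connectedComponentsWithStats(m.astype(np.uint8))
    for i in range(1,k):
        if S[i,4]>300:
            q=P[L==i][:,:2].astype(np.float32); print(n,'blk',C[i].round(),S[i,4],cv2.minAreaRect(q))
    m=(P[...,2]>-.01)&(P[...,2]<.015)&(im.max(2)<70)&(d>0)
    k,L,S,C=cv2.connectedComponentsWithStats(m.astype(np.uint8))
    for i in range(1,k):
        if S[i,4]>500:
            q=P[L==i][:,:2].astype(np.float32); print(n,'mat',C[i].round(),S[i,4],cv2.minAreaRect(q))
    # tall obstacles list
im=cv2.imread('pics/scene0.png')[140:310,200:460]; cv2.imwrite('pics/c1.png',cv2.resize(im,None,fx=3,fy=3))
```

```text
scene blue [ 8. 12.] 339 top 0 [0.725 1.373 0.217] None 0.231
scene blue [43. 20.] 155 top 48 [0.7967 1.2969 0.1638] [0.80162401 1.30302247 0.16317302] 0.185
scene blue [71. 76.] 327 top 0 [0.65 1.06 0.08] None 0.086
scene blue [252. 173.] 169 top 169 [0.4827 0.198  0.1612] [0.48377864 0.19733709 0.16102389] 0.166
scene blk [418. 121.] 404 ((1.0044703483581543, -0.07768354564905167), (0.09429862350225449, 0.08808419853448868), 26.220256805419922)
scene blk [417. 241.] 999 ((0.5525779128074646, -0.22631442546844482), (0.11338584870100021, 0.11609295010566711), 83.19108581542969)
scene mat [281. 220.] 2443 ((0.4971006512641907, 0.13748762011528015), (0.13454020023345947, 0.2897777855396271), 16.699420928955078)
side red [366. 157.] 192 top 122 [0.7127 0.1053 0.1525] [0.71425089 0.10549047 0.15277504] 0.155
side red [300. 176.] 230 top 181 [0.5071 0.0673 0.1576] [0.50728017 0.07067096 0.15576791] 0.162
side red [349. 215.] 289 top 211 [ 0.5787 -0.102   0.1527] [ 0.57841241 -0.10117993  0.15287265] 0.156
side red [275. 238.] 341 top 257 [ 0.3933 -0.1172  0.1528] [ 0.39351827 -0.11576287 
[... 781 characters left out ...]
1574] [0.48315418 0.19464497 0.15622617] 0.162
side blue [456. 164.] 63 top 0 [1.009 0.069 0.077] None 0.082
side blue [571. 238.] 114 top 0 [ 1.068 -0.303  0.107] None 0.119
side blk [496. 170.] 453 ((1.1417109966278076, 0.06757950782775879), (0.2583118975162506, 0.571405291557312), 31.442541122436523)
side blk [356. 286.] 1269 ((0.5504111051559448, -0.22922059893608093), (0.11531569063663483, 0.11284925043582916), 82.59706115722656)
side mat [215.  42.] 2040 ((0.5619943737983704, 1.7460296154022217), (0.552470326423645, 1.00380539894104), 0.08831611275672913)
side mat [294. 211.] 1668 ((0.4930570721626282, 0.1314951628446579), (0.13879930973052979, 0.30186352133750916), 17.126937866210938)
```

View pics/c1.png

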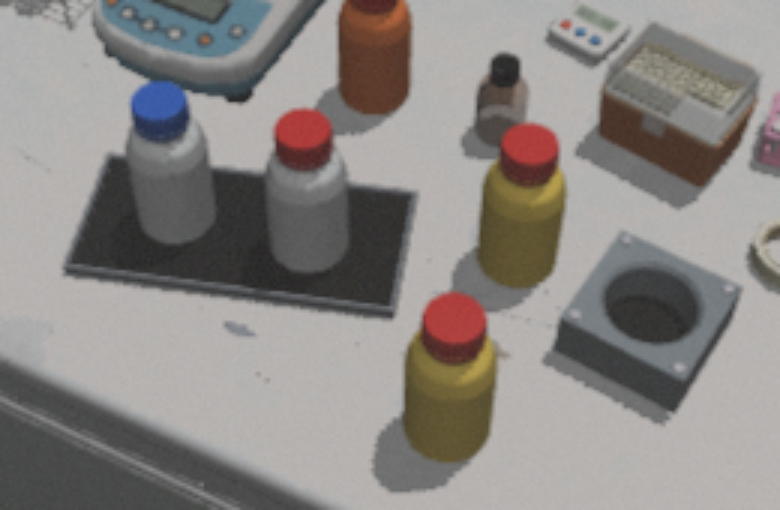

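The crop confirms it: the white bottle with the red cap is in the tray at crop (304,140), its blue-capped twin is at (160,108), and the yellow and orange bottles are decoys.

Request:
{"op": "move_arm", "data": {
  "moves": [
    {"x":-0.03,"y":-0.027,"z":-0.03},
    {"x":-0.045,"y":-0.041,"z":-0.01},
    {"x":-0.045,"y":-0.041,"z":-0.01},
    {"x":-0.045,"y":-0.041,"z":-0.01},
    {"x":-0.045,"y":-0.041},
    {"x":-0.045,"y":-0.041},
    {"x":-0.045,"y":-0.041},
    {"x":-0.045,"y":-0.041},
    {"x":-0.045,"y":-0.041},
    {"x":-0.045,"y":-0.041}
  ]
}}

```text
validation failed for argument at $.mo...
```

```bash
cat > w.py <<'E'
from h import *
import sys
s=robot.sense(); im,d=save('wrist',sys.argv[1]); P=cloud('wrist',d,s)
M=R.from_quat(s['eef_rot']).as_matrix(); print(s['clock'],s['tool_pos'],s['wrist_force'],s['q'].round(2)); print(M.round(3))
hsv=cv2.cvtColor(im,cv2.COLOR_RGB2HSV)
red=((hsv[...,0]<4)|(hsv[...,0]>172))&(hsv[...,1]>150)
blue=(abs(hsv[...,0].astype(int)-112)<10)&(hsv[...,1]>150)
for nm,m in(('red',red),('blue',blue)):
    k,L,S,C=cv2.connectedComponentsWithStats(m.astype(np.uint8))
    for i in range(1,k):
        if S[i,4]>300:
            q=P[(L==i)&(d>0)]; 
            if not len(q): print(nm,'nodepth',C[i]); continue
            zt=np.percentile(q[:,2],95); t=q[q[:,2]>zt-.006]; c,r=cv2.minEnclosingCircle(t[:,:2].astype(np.float32))
            dd=M.T@(np.array([*c,zt])-s['tool_pos'])
            print(nm,C[i].round(),S[i],'ztop',zt.round(4),'c',np.round(c,4),r,'mean',t.mean(0).round(4),'tool delta',dd.round(4))
E
python3 w.py w1
```

```text
0.1 [0.23466209 0.60547773 0.18361789] [1.02981061 0.19427448 0.45745067] [ 1.12  0.12  1.65  0.    1.37 -0.08]
[[-0.932  0.361 -0.001]
 [ 0.361  0.932 -0.002]
 [ 0.    -0.002 -1.   ]]
```

View pics/w1.png

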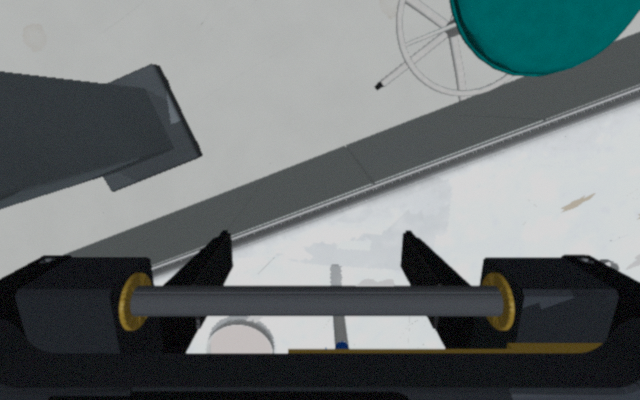

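The wrist view still shows the start position: the fingers are at the bottom centre and the petri dish is at (240,338). The move was refused, so I'll retry with every field given.

Request:
{"op": "move_arm", "data": {
  "force": 20,
  "moves": [
    {"x":-0.03,"y":-0.027,"z":-0.03,"spin":0,"grip":0},
    {"x":-0.045,"y":-0.041,"z":-0.01,"spin":0,"grip":0},
    {"x":-0.045,"y":-0.041,"z":-0.01,"spin":0,"grip":0},
    {"x":-0.045,"y":-0.041,"z":-0.01,"spin":0,"grip":0},
    {"x":-0.045,"y":-0.041,"z":0,"spin":0,"grip":0},
    {"x":-0.045,"y":-0.041,"z":0,"spin":0,"grip":0},
    {"x":-0.045,"y":-0.041,"z":0,"spin":0,"grip":0},
    {"x":-0.045,"y":-0.041,"z":0,"spin":0,"grip":0},
    {"x":-0.045,"y":-0.041,"z":0,"spin":0,"grip":0},
    {"x":-0.045,"y":-0.041,"z":0,"spin":0,"grip":0}
  ]
}}

```text
clock: 1.4
tool_pos: [0.4978, 0.0777, 0.2446]
eef_rot: [0.184, 0.983, 0.0, 0.0]
wrist_force: [0.7, 0.4, -0.4]
gripper_width: 1.001
finger_force: 0.0
```

```bash
python3 w.py w2
```

```text
1.4 [0.49781584 0.07768042 0.24464583] [ 0.72034723  0.39321151 -0.37589532] [ 0.05 -0.24  1.9   0.    1.48 -1.15]
[[-0.932  0.362  0.   ]
 [ 0.362  0.932  0.   ]
 [-0.     0.    -1.   ]]
red [ 81. 161.] [  50  136   64   52 2549] ztop 0.1524 c [ 0.3927 -0.1128] 0.024109438061714172 mean [ 0.3925 -0.1117  0.1511] tool delta [ 0.0292 -0.2156  0.0922]
red [316. 205.] [ 291  178   51   54 2132] ztop 0.1582 c [0.5065 0.0733] 0.02413872815668583 mean [0.5057 0.0735 0.157 ] tool delta [-0.0097 -0.001   0.0865]
red [412. 342.] [392 333  39  16 375] ztop 0.1499 c [0.6939 0.1146] 0.014999286271631718 mean [0.6915 0.1157 0.1475] tool delta [-0.1695  0.1053  0.0948]
blue [438. 129.] [ 407  101   62   57 2618] ztop 0.1581 c [0.4807 0.1964] 0.024075519293546677 mean [0.4808 0.1963 0.1569] tool delta [0.0589 0.1045 0.0865]
```

Request:
{"op": "move_arm", "data": {
  "force": 30,
  "moves": [
    {"x":-0.01,"y":-0.001,"z":0.015,"spin":0,"grip":0},
    {"x":0,"y":0,"z":0.03,"spin":0,"grip":0},
    {"x":0,"y":0,"z":0.03,"spin":0,"grip":0},
    {"x":0,"y":0,"z":0.025,"spin":0,"grip":0},
    {"x":0,"y":0,"z":0.015,"spin":0,"grip":0},
    {"x":0,"y":0,"z":0,"spin":0,"grip":0},
    {"x":0,"y":0,"z":0,"spin":0,"grip":1},
    {"x":0,"y":0,"z":0,"spin":0,"grip":1},
    {"x":0,"y":0,"z":0,"spin":0,"grip":1},
    {"x":0,"y":0,"z":0,"spin":0,"grip":1}
  ]
}}

```text
clock: 2.7
tool_pos: [0.5067, 0.075, 0.1302]
eef_rot: [0.184, 0.983, 0.0, 0.0]
wrist_force: [-0.3, 0.7, 0.9]
gripper_width: 0.635
finger_force: 0.0
```

Request:
{"op": "move_arm", "data": {
  "force": 30,
  "moves": [
    {"x":0,"y":0,"z":0,"spin":0,"grip":1},
    {"x":0,"y":0,"z":0,"spin":0,"grip":1},
    {"x":0,"y":0,"z":0,"spin":0,"grip":1},
    {"x":0,"y":0,"z":0,"spin":0,"grip":1},
    {"x":0,"y":0,"z":0,"spin":0,"grip":1},
    {"x":0,"y":0,"z":0,"spin":0,"grip":1},
    {"x":0,"y":0,"z":0,"spin":0,"grip":1},
    {"x":0,"y":0,"z":0,"spin":0,"grip":1},
    {"x":0,"y":0,"z":0,"spin":0,"grip":1},
    {"x":0,"y":0,"z":0,"spin":0,"grip":1}
  ]
}}

```text
clock: 3.95
tool_pos: [0.5064, 0.075, 0.1297]
eef_rot: [0.184, 0.983, -0.0, -0.0]
wrist_force: [-1.2, 0.5, -0.1]
gripper_width: 0.004
finger_force: 0.0
```

Run:
```python
from h import *
a,_=save('side','side1'); b,_=save('wrist','w3')
cv2.imwrite('pics/m1.png',np.hstack([cv2.resize(a[100:300,200:420],(440,400)),cv2.resize(b[100:400,140:490],(360,400))])[:,:,::-1])
```

```text
(no output)
```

View pics/m1.png

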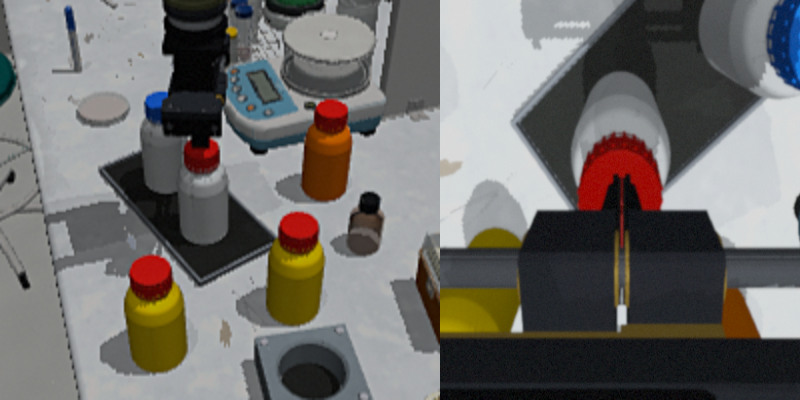

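The side and wrist views show the bottle still standing, with the shut fingers over the cap rather than around it. I'll check heights with depth.

```bash
python3 w.py w4
python3 - <<'E'
from h import *
z=np.load('pics/w4.npz'); s=robot.sense(); P=cloud('wrist',z['d'],s)
for v in (235,240,250,260): 
  for u in(317,321): print(u,v,z['im'][v,u],P[v,u].round(4),z['d'][v,u])
print(np.array(robot.camera_params('wrist')['hand_eye']).round(4))
z=np.load('pics/side1.npz');P=cloud('side',z['d']);im=z['im'].astype(int)
for v in range(150,192,3): print(v,[(tuple(im[v,u]),P[v,u].round(3).tolist()) for u in (295,303)])
E
```

```text
4.05 [0.50638367 0.07502754 0.12976658] [ 0.31569467 -0.56985167  0.144585  ] [ 0.04 -0.14  2.01 -0.    1.28 -1.16]
[[-0.932  0.361  0.   ]
 [ 0.361  0.932 -0.   ]
 [-0.    -0.    -1.   ]]
red [314. 232.] [ 273  200   83   86 3250] ztop 0.1881 c [0.4868 0.0816] 0.018064970150589943 mean [0.4915 0.0799 0.2068] tool delta [ 0.0207 -0.0009 -0.0583]
blue [515. 125.] [ 458   79  112   93 7846] ztop 0.1581 c [0.4817 0.1964] 0.024108946323394775 mean [0.4807 0.1958 0.1569] tool delta [ 0.0669  0.1042 -0.0283]
317 235 [80  4  9] [0.4969 0.0782 0.1616] 0.17814222
321 235 [18 12 18] [0.4965 0.0807 0.1648] 0.17469035
317 240 [84 24 26] [0.4974 0.078  0.1674] 0.17260455
321 240 [15 17  5] [0.4965 0.0806 0.1715] 0.16821736
317 250 [90 27 24] [0.4967 0.0783 0.1817] 0.15870368
321 250 [12 12 20] [0.4963 0.0805 0.1842] 0.1559201
317 260 [90 22 23] [0.4968 0.0782 0.1924] 0.1484329
321 260 [20 19 20] [0.4962 0.0804 0.1951] 0.14544132
[[ 7.000e-04 -9.626e-01 -2.709e-01  7.620e-02]
 [ 1.000e+00  9.000e-04 -9.000e-04 -7.000e-04]
 [ 1.100e-03 -2.709e-01  9.626e-01 -1.982e-01]
 [ 0.000e+00  0.000e+00  0.00
[... 1297 characters left out ...]
np.int64(95), np.int64(9), np.int64(3)), [0.491, 0.063, 0.158]), ((np.int64(179), np.int64(22), np.int64(18)), [0.51, 0.054, 0.16])]
180 [((np.int64(66), np.int64(3), np.int64(5)), [0.489, 0.058, 0.152]), ((np.int64(97), np.int64(9), np.int64(4)), [0.509, 0.051, 0.153])]
183 [((np.int64(66), np.int64(0), np.int64(0)), [0.489, 0.059, 0.141]), ((np.int64(77), np.int64(0), np.int64(0)), [0.509, 0.05, 0.143])]
186 [((np.int64(80), np.int64(80), np.int64(80)), [0.49, 0.063, 0.127]), ((np.int64(67), np.int64(40), np.int64(40)), [0.508, 0.047, 0.135])]
189 [((np.int64(100), np.int64(101), np.int64(103)), [0.488, 0.056, 0.123]), ((np.int64(175), np.int64(177), np.int64(180)), [0.508, 0.048, 0.124])]
```

Run:
```python
from h import *
z=np.load('pics/w1.npz'); im=z['im']; d=z['d']
s={'eef_rot':[0,0,0,1],'tool_pos':np.zeros(3)}; P=cloud('wrist',d,s)  # tool frame
m=(d>0)&(d<.28)
Q=P[m]; print('max tool z of gripper pts',np.sort(Q[:,2])[-5:], len(Q))
for lo in np.arange(-.08,.02,.01):
    q=Q[(Q[:,2]>lo)&(Q[:,2]<lo+.01)]
    if len(q): print(round(lo,2),len(q),q.min(0).round(3),q.max(0).round(3))
```

```text
max tool z of gripper pts [-0.02764236 -0.02758228 -0.02750926 -0.02744958 -0.02647473] 76788
-0.08 869 [-0.011 -0.059 -0.08 ] [ 0.013  0.057 -0.07 ]
-0.07 811 [-0.004 -0.058 -0.07 ] [ 0.012  0.056 -0.06 ]
-0.06 776 [-0.009 -0.057 -0.06 ] [ 0.012  0.055 -0.05 ]
-0.05 675 [-0.011 -0.055 -0.05 ] [ 0.012  0.054 -0.04 ]
-0.04 540 [-0.011 -0.054 -0.04 ] [ 0.012  0.053 -0.03 ]
-0.03 88 [-0.011 -0.052 -0.03 ] [ 0.012  0.051 -0.026]
```

Two measurements agree that the fingertips really end about 28 mm behind the reported TCP. In tool coordinates the visible fingers stop at z ≈ -0.028, and they shut just above the cap. I'll go up, open, and descend about 29 mm lower than before.

Request:
{"op": "move_arm", "data": {
  "force": 30,
  "moves": [
    {"x":0,"y":-0.001,"z":-0.012,"spin":0,"grip":0},
    {"x":0,"y":0,"z":0,"spin":0,"grip":0},
    {"x":0,"y":0,"z":0,"spin":0,"grip":0},
    {"x":0,"y":0,"z":0,"spin":0,"grip":0},
    {"x":0,"y":0,"z":0,"spin":0,"grip":0},
    {"x":0,"y":0,"z":0,"spin":0,"grip":0},
    {"x":0,"y":0,"z":0,"spin":0,"grip":0},
    {"x":0,"y":0,"z":0,"spin":0,"grip":0},
    {"x":0,"y":0,"z":0,"spin":0,"grip":0},
    {"x":0,"y":0,"z":0,"spin":0,"grip":0}
  ]
}}

```text
clock: 5.35
tool_pos: [0.506, 0.0741, 0.1418]
eef_rot: [0.184, 0.983, 0.0, -0.0]
wrist_force: [0.5, 0.6, 0.3]
gripper_width: 0.975
finger_force: 0.0
```

Request:
{"op": "move_arm", "data": {
  "force": 30,
  "moves": [
    {"x":0,"y":0,"z":0.01,"spin":0,"grip":0},
    {"x":0,"y":0,"z":0.015,"spin":0,"grip":0},
    {"x":0,"y":0,"z":0.01,"spin":0,"grip":0},
    {"x":0,"y":0,"z":0.005,"spin":0,"grip":0},
    {"x":0,"y":0,"z":0,"spin":0,"grip":0},
    {"x":0,"y":0,"z":0,"spin":0,"grip":1},
    {"x":0,"y":0,"z":0,"spin":0,"grip":1},
    {"x":0,"y":0,"z":0,"spin":0,"grip":1},
    {"x":0,"y":0,"z":0,"spin":0,"grip":1},
    {"x":0,"y":0,"z":0,"spin":0,"grip":1}
  ]
}}

```text
clock: 6.6
tool_pos: [0.506, 0.0741, 0.1018]
eef_rot: [0.184, 0.983, 0.0, 0.0]
wrist_force: [-0.2, 0.3, -0.6]
gripper_width: 0.53
finger_force: 0.3
```

Request:
{"op": "move_arm", "data": {
  "force": 30,
  "moves": [
    {"x":0,"y":0,"z":0,"spin":0,"grip":1},
    {"x":0,"y":0,"z":0,"spin":0,"grip":1},
    {"x":0,"y":0,"z":0,"spin":0,"grip":1},
    {"x":0,"y":0,"z":0,"spin":0,"grip":1},
    {"x":0,"y":0,"z":0,"spin":0,"grip":1},
    {"x":0,"y":0,"z":0,"spin":0,"grip":1},
    {"x":0,"y":0,"z":0,"spin":0,"grip":1},
    {"x":0,"y":0,"z":0,"spin":0,"grip":1},
    {"x":0,"y":0,"z":0,"spin":0,"grip":1},
    {"x":0,"y":0,"z":0,"spin":0,"grip":1}
  ]
}}

```text
clock: 7.85
tool_pos: [0.506, 0.0741, 0.1017]
eef_rot: [0.184, 0.983, -0.0, -0.0]
wrist_force: [0.3, 1.8, -1.9]
gripper_width: 0.503
finger_force: 28.2
```

Request:
{"op": "move_arm", "data": {
  "moves": [
    {"x":0,"y":0,"z":-0.003,"spin":0,"grip":1},
    {"x":0,"y":0,"z":-0.008,"spin":0,"grip":1},
    {"x":0,"y":0,"z":-0.012,"spin":0,"grip":1},
    {"x":0,"y":0,"z":-0.015,"spin":0,"grip":1},
    {"x":0,"y":0,"z":-0.012,"spin":0,"grip":1},
    {"x":0,"y":0,"z":-0.007,"spin":0,"grip":1},
    {"x":0,"y":0,"z":-0.003,"spin":0,"grip":1},
    {"x":0,"y":0,"z":0,"spin":0,"grip":1},
    {"x":0,"y":0,"z":0,"spin":0,"grip":1},
    {"x":0,"y":0,"z":0,"spin":0,"grip":1}
  ]
}}

```text
clock: 9.1
tool_pos: [0.5057, 0.0741, 0.1612]
eef_rot: [0.184, 0.983, -0.0, -0.001]
wrist_force: [0.1, 0.3, -5.3]
gripper_width: 0.502
finger_force: 27.7
```

Request:
{"op": "move_arm", "data": {
  "moves": [
    {"x":0,"y":0,"z":0,"spin":0,"grip":1},
    {"x":0,"y":0,"z":0,"spin":0,"grip":1},
    {"x":0,"y":0,"z":0,"spin":0,"grip":1},
    {"x":0,"y":0,"z":0,"spin":0,"grip":1},
    {"x":0,"y":0,"z":0,"spin":0,"grip":1},
    {"x":0,"y":0,"z":0,"spin":0,"grip":1},
    {"x":0,"y":0,"z":0,"spin":0,"grip":1},
    {"x":0,"y":0,"z":0,"spin":0,"grip":1},
    {"x":0,"y":0,"z":0,"spin":0,"grip":1},
    {"x":0,"y":0,"z":0,"spin":0,"grip":1}
  ]
}}

```text
clock: 10.35
tool_pos: [0.506, 0.0741, 0.1618]
eef_rot: [0.184, 0.983, -0.0, 0.0]
wrist_force: [0.4, 0.6, -5.0]
gripper_width: 0.499
finger_force: 27.7
```

Run:
```python
from h import *
for i in range(3):
    s=robot.sense(); print(s['clock'],s['wrist_force'],s['moment'],s['finger_force'],s['gripper_width'],s['joint_torque'][1:3]); save('wrist','hold')
z=np.load('pics/hold.npz');P=cloud('wrist',z['d'],{'eef_rot':[0,0,0,1],'tool_pos':np.zeros(3)})
h=cv2.cvtColor(z['im'],cv2.COLOR_RGB2HSV);m=((h[...,0]<4)|(h[...,0]>172))&(h[...,1]>150)&(z['d']>0)&(z['d']<.25)
q=P[m];print(len(q),np.percentile(q,[2,50,98],axis=0).round(4))
```

```text
10.35 [ 0.37811032  0.63895088 -4.974816  ] [-0.02104591 -0.02804124 -0.02858784] 27.720132910544635 0.4985059273906861 [-30.18338799 -38.50150824]
10.4 [ 0.27059573  0.01361303 -4.32020483] [-0.03768232  0.0449788  -0.06214375] 27.71979232064041 0.49944514309333715 [-30.18186092 -38.50144744]
10.45 [ 0.19344258  0.02808861 -4.84343105] [-0.01840543  0.0274383  -0.00926413] 27.719884827165515 0.5016803268228609 [-30.18219352 -38.50088239]
8186 [[-0.0059 -0.2056 -0.1175]
 [ 0.0147 -0.0091 -0.0548]
 [ 0.0552  0.023   0.0274]]
```

Request:
{"op": "move_arm", "data": {
  "moves": [
    {"x":0,"y":0,"z":0.005,"spin":0,"grip":1},
    {"x":0,"y":0,"z":0.012,"spin":0,"grip":1},
    {"x":0,"y":0,"z":0.015,"spin":0,"grip":1},
    {"x":0,"y":0,"z":0.012,"spin":0,"grip":1},
    {"x":0,"y":0,"z":0.006,"spin":0,"grip":1},
    {"x":0,"y":0,"z":0.003,"spin":0,"grip":1},
    {"x":0,"y":0,"z":0.002,"spin":0,"grip":1},
    {"x":0,"y":0,"z":0.002,"spin":0,"grip":1},
    {"x":0,"y":0,"z":0.0015,"spin":0,"grip":1},
    {"x":0,"y":0,"z":0,"spin":0,"grip":1}
  ]
}}

```text
clock: 11.75
tool_pos: [0.506, 0.0741, 0.1033]
eef_rot: [0.184, 0.983, -0.0, 0.0]
wrist_force: [-0.3, 0.2, -5.1]
gripper_width: 0.497
finger_force: 27.7
```

Request:
{"op": "move_arm", "data": {
  "moves": [
    {"x":0,"y":0,"z":0.0003,"spin":0,"grip":1},
    {"x":0,"y":0,"z":0.0003,"spin":0,"grip":1},
    {"x":0,"y":0,"z":0.0003,"spin":0,"grip":1},
    {"x":0,"y":0,"z":0.0003,"spin":0,"grip":1},
    {"x":0,"y":0,"z":0.0002,"spin":0,"grip":1},
    {"x":0,"y":0,"z":0.0001,"spin":0,"grip":1},
    {"x":0,"y":0,"z":0,"spin":0,"grip":1},
    {"x":0,"y":0,"z":0,"spin":0,"grip":1},
    {"x":0,"y":0,"z":0,"spin":0,"grip":1},
    {"x":0,"y":0,"z":0,"spin":0,"grip":1}
  ]
}}

```text
clock: 13.0
tool_pos: [0.506, 0.0741, 0.1018]
eef_rot: [0.184, 0.983, 0.0, 0.0]
wrist_force: [-0.4, -0.4, -4.2]
gripper_width: 0.503
finger_force: 27.8
```

Request:
{"op": "move_arm", "data": {
  "moves": [
    {"x":0,"y":0,"z":0.0002,"spin":0,"grip":1},
    {"x":0,"y":0,"z":0.0002,"spin":0,"grip":1},
    {"x":0,"y":0,"z":0.0002,"spin":0,"grip":1},
    {"x":0,"y":0,"z":0.0002,"spin":0,"grip":1},
    {"x":0,"y":0,"z":0,"spin":0,"grip":1},
    {"x":0,"y":0,"z":0,"spin":0,"grip":1},
    {"x":0,"y":0,"z":0,"spin":0,"grip":1},
    {"x":0,"y":0,"z":0,"spin":0,"grip":1},
    {"x":0,"y":0,"z":0,"spin":0,"grip":1},
    {"x":0,"y":0,"z":0,"spin":0,"grip":1}
  ]
}}

```text
clock: 14.25
tool_pos: [0.5065, 0.0741, 0.1017]
eef_rot: [0.184, 0.983, 0.0, 0.0]
wrist_force: [-3.6, -0.6, 5.3]
gripper_width: 0.502
finger_force: 29.4
```

Request:
{"op": "move_arm", "data": {
  "moves": [
    {"x":0,"y":0,"z":0,"spin":0,"grip":0},
    {"x":0,"y":0,"z":0,"spin":0,"grip":0},
    {"x":0,"y":0,"z":0,"spin":0,"grip":0},
    {"x":0,"y":0,"z":0,"spin":0,"grip":0},
    {"x":0,"y":0,"z":0,"spin":0,"grip":0},
    {"x":0,"y":0,"z":0,"spin":0,"grip":0},
    {"x":0,"y":0,"z":-0.01,"spin":0,"grip":0},
    {"x":0,"y":0,"z":-0.025,"spin":0,"grip":0},
    {"x":0,"y":0,"z":-0.03,"spin":0,"grip":0},
    {"x":0,"y":0,"z":-0.01,"spin":0,"grip":0}
  ]
}}

```text
clock: 15.5
tool_pos: [0.5075, 0.0742, 0.179]
eef_rot: [0.184, 0.983, 0.001, 0.002]
wrist_force: [-0.1, -0.7, 0.2]
gripper_width: 1.002
finger_force: 0.0
```

```bash
python3 w.py w5
```

```text
15.5 [0.50751651 0.07418335 0.17900181] [-0.05404237 -0.66995282  0.17983027] [ 0.04 -0.18  1.96 -0.    1.36 -1.16]
[[-0.932  0.361  0.005]
 [ 0.361  0.932  0.   ]
 [-0.004  0.002 -1.   ]]
red [ 25. 162.] [   0  128   62   67 3282] ztop 0.1523 c [ 0.3932 -0.1118] 0.023637671023607254 mean [ 0.3968 -0.105   0.1509] tool delta [ 0.0395 -0.2148  0.0261]
red [315. 215.] [ 282  180   67   69 3464] ztop 0.1582 c [0.506  0.0726] 0.024236897006630898 mean [0.5048 0.0732 0.157 ] tool delta [ 0.001  -0.0021  0.0208]
blue [474. 119.] [ 431   82   83   75 4618] ztop 0.1581 c [0.4813 0.1962] 0.02400255762040615 mean [0.4808 0.1959 0.1569] tool delta [0.0686 0.1043 0.0208]
```

Red stands back in place. Next is blue.

Request:
{"op": "move_arm", "data": {
  "moves": [
    {"x":0.02,"y":0.03,"z":0,"spin":0,"grip":0},
    {"x":0.028,"y":0.044,"z":0,"spin":0,"grip":0},
    {"x":0.015,"y":0.023,"z":0,"spin":0,"grip":0},
    {"x":0.004,"y":0.007,"z":0.005,"spin":0,"grip":0},
    {"x":0,"y":0,"z":0.02,"spin":0,"grip":0},
    {"x":0,"y":0,"z":0.025,"spin":0,"grip":0},
    {"x":0,"y":0,"z":0.015,"spin":0,"grip":0},
    {"x":0,"y":0,"z":0.008,"spin":0,"grip":0},
    {"x":0,"y":0,"z":0.002,"spin":0,"grip":0},
    {"x":0,"y":0,"z":0,"spin":0,"grip":1}
  ]
}}

```text
clock: 16.8
tool_pos: [0.4817, 0.1953, 0.1016]
eef_rot: [0.184, 0.983, 0.0, 0.0]
wrist_force: [-0.1, 0.8, 0.7]
gripper_width: 0.946
finger_force: 0.0
```

Request:
{"op": "move_arm", "data": {
  "moves": [
    {"x":0,"y":0,"z":0,"spin":0,"grip":1},
    {"x":0,"y":0,"z":0,"spin":0,"grip":1},
    {"x":0,"y":0,"z":0,"spin":0,"grip":1},
    {"x":0,"y":0,"z":0,"spin":0,"grip":1},
    {"x":0,"y":0,"z":0,"spin":0,"grip":1},
    {"x":0,"y":0,"z":0,"spin":0,"grip":1},
    {"x":0,"y":0,"z":0,"spin":0,"grip":1},
    {"x":0,"y":0,"z":0,"spin":0,"grip":1},
    {"x":0,"y":0,"z":0,"spin":0,"grip":1},
    {"x":0,"y":0,"z":0,"spin":0,"grip":1}
  ]
}}

```text
clock: 18.05
tool_pos: [0.4813, 0.1954, 0.1012]
eef_rot: [0.184, 0.983, 0.0, 0.0]
wrist_force: [1.2, 1.3, 2.5]
gripper_width: 0.53
finger_force: 29.1
```

Request:
{"op": "move_arm", "data": {
  "moves": [
    {"x":0,"y":0,"z":-0.003,"spin":0,"grip":1},
    {"x":0,"y":0,"z":-0.008,"spin":0,"grip":1},
    {"x":0,"y":0,"z":-0.012,"spin":0,"grip":1},
    {"x":0,"y":0,"z":-0.015,"spin":0,"grip":1},
    {"x":0,"y":0,"z":-0.012,"spin":0,"grip":1},
    {"x":0,"y":0,"z":-0.007,"spin":0,"grip":1},
    {"x":0,"y":0,"z":-0.003,"spin":0,"grip":1},
    {"x":0,"y":0,"z":0,"spin":0,"grip":1},
    {"x":0,"y":0,"z":0,"spin":0,"grip":1},
    {"x":0,"y":0,"z":0,"spin":0,"grip":1}
  ]
}}

```text
clock: 19.3
tool_pos: [0.4808, 0.1952, 0.1604]
eef_rot: [0.184, 0.983, -0.0, -0.0]
wrist_force: [-0.5, -1.0, -1.7]
gripper_width: 0.53
finger_force: 28.5
```

Request:
{"op": "move_arm", "data": {
  "moves": [
    {"x":0,"y":0,"z":0,"spin":0,"grip":1},
    {"x":0,"y":0,"z":0,"spin":0,"grip":1},
    {"x":0,"y":0,"z":0,"spin":0,"grip":1},
    {"x":0,"y":0,"z":0,"spin":0,"grip":1},
    {"x":0,"y":0,"z":0,"spin":0,"grip":1},
    {"x":0,"y":0,"z":0,"spin":0,"grip":1},
    {"x":0,"y":0,"z":0,"spin":0,"grip":1},
    {"x":0,"y":0,"z":0,"spin":0,"grip":1},
    {"x":0,"y":0,"z":0,"spin":0,"grip":1},
    {"x":0,"y":0,"z":0,"spin":0,"grip":1}
  ]
}}

```text
clock: 20.55
tool_pos: [0.4811, 0.1953, 0.1609]
eef_rot: [0.184, 0.983, -0.0, -0.0]
wrist_force: [-0.1, -0.4, -2.3]
gripper_width: 0.526
finger_force: 28.5
```

Run:
```python
from h import *
for n in('side','scene','wrist'):
    s=robot.sense(); print(s['clock'],s['tool_pos'],s['wrist_force'],s['moment'],s['finger_force'],s['gripper_width'],s['joint_torque'][1:3]); save(n,'hold2'+n)
z=np.load('pics/hold2side.npz');P=cloud('side',z['d']);h=cv2.cvtColor(z['im'],cv2.COLOR_RGB2HSV)
m=(abs(h[...,0].astype(int)-112)<10)&(h[...,1]>150)&(np.hypot(P[...,0]-.481,P[...,1]-.196)<.05);print(m.sum(),np.percentile(P[m],[5,50,95],axis=0).round(3))
```

```text
20.55 [0.48112593 0.19528179 0.16094934] [-0.05031979 -0.38889955 -2.26968439] [ 0.00036465 -0.03642462  0.03381072] 28.528457472712034 0.5262836834914205 [-29.68437016 -36.89667106]
20.6 [0.48114203 0.19530035 0.16096639] [-1.08868785 -0.56505394 -2.11031697] [ 0.00646117 -0.01084561  0.02386887] 28.528481010580435 0.5289249184495972 [-29.68488872 -36.89733267]
20.65 [0.48113192 0.19528535 0.16094302] [-0.34671725  0.39271469 -2.46708389] [ 0.02672223  0.01931651 -0.03857447] 28.528722603277856 0.5270894800964535 [-29.68434155 -36.89672828]
101 [[0.458 0.16  0.198]
 [0.489 0.174 0.214]
 [0.502 0.199 0.374]]
```

Blue weighs about 2.3 N against about 4.8 N for red, so red is the heavier. I'll put blue back.

Request:
{"op": "move_arm", "data": {
  "moves": [
    {"x":0,"y":0,"z":0.005,"spin":0,"grip":1},
    {"x":0,"y":0,"z":0.012,"spin":0,"grip":1},
    {"x":0,"y":0,"z":0.015,"spin":0,"grip":1},
    {"x":0,"y":0,"z":0.012,"spin":0,"grip":1},
    {"x":0,"y":0,"z":0.006,"spin":0,"grip":1},
    {"x":0,"y":0,"z":0.003,"spin":0,"grip":1},
    {"x":0,"y":0,"z":0.002,"spin":0,"grip":1},
    {"x":0,"y":0,"z":0.002,"spin":0,"grip":1},
    {"x":0,"y":0,"z":0.001,"spin":0,"grip":1},
    {"x":0,"y":0,"z":0,"spin":0,"grip":1}
  ]
}}

```text
clock: 21.95
tool_pos: [0.4812, 0.1953, 0.103]
eef_rot: [0.184, 0.983, 0.0, 0.0]
wrist_force: [-0.4, 0.0, -1.4]
gripper_width: 0.528
finger_force: 28.5
```

Request:
{"op": "move_arm", "data": {
  "moves": [
    {"x":0,"y":0,"z":0.0003,"spin":0,"grip":1},
    {"x":0,"y":0,"z":0.0003,"spin":0,"grip":1},
    {"x":0,"y":0,"z":0.0003,"spin":0,"grip":1},
    {"x":0,"y":0,"z":0.0002,"spin":0,"grip":1},
    {"x":0,"y":0,"z":0.0002,"spin":0,"grip":1},
    {"x":0,"y":0,"z":0,"spin":0,"grip":1},
    {"x":0,"y":0,"z":0,"spin":0,"grip":1},
    {"x":0,"y":0,"z":0,"spin":0,"grip":1},
    {"x":0,"y":0,"z":0,"spin":0,"grip":1},
    {"x":0,"y":0,"z":0,"spin":0,"grip":1}
  ]
}}

```text
clock: 23.2
tool_pos: [0.4811, 0.1953, 0.1017]
eef_rot: [0.184, 0.983, -0.0, 0.0]
wrist_force: [0.1, -1.1, -2.5]
gripper_width: 0.526
finger_force: 28.5
```

Request:
{"op": "move_arm", "data": {
  "moves": [
    {"x":0,"y":0,"z":0.0002,"spin":0,"grip":1},
    {"x":0,"y":0,"z":0.0002,"spin":0,"grip":1},
    {"x":0,"y":0,"z":0.0002,"spin":0,"grip":1},
    {"x":0,"y":0,"z":0,"spin":0,"grip":1},
    {"x":0,"y":0,"z":0,"spin":0,"grip":1},
    {"x":0,"y":0,"z":0,"spin":0,"grip":1},
    {"x":0,"y":0,"z":0,"spin":0,"grip":1},
    {"x":0,"y":0,"z":0,"spin":0,"grip":1},
    {"x":0,"y":0,"z":0,"spin":0,"grip":1},
    {"x":0,"y":0,"z":0,"spin":0,"grip":1}
  ]
}}

```text
clock: 24.45
tool_pos: [0.4812, 0.1953, 0.1011]
eef_rot: [0.184, 0.983, 0.0, 0.0]
wrist_force: [0.4, -0.4, -1.4]
gripper_width: 0.528
finger_force: 28.7
```

Request:
{"op": "move_arm", "data": {
  "moves": [
    {"x":0,"y":0,"z":0.0002,"spin":0,"grip":1},
    {"x":0,"y":0,"z":0.0002,"spin":0,"grip":1},
    {"x":0,"y":0,"z":0,"spin":0,"grip":1},
    {"x":0,"y":0,"z":0,"spin":0,"grip":1},
    {"x":0,"y":0,"z":0,"spin":0,"grip":1},
    {"x":0,"y":0,"z":0,"spin":0,"grip":1},
    {"x":0,"y":0,"z":0,"spin":0,"grip":1},
    {"x":0,"y":0,"z":0,"spin":0,"grip":1},
    {"x":0,"y":0,"z":0,"spin":0,"grip":1},
    {"x":0,"y":0,"z":0,"spin":0,"grip":1}
  ]
}}

```text
clock: 25.7
tool_pos: [0.4814, 0.1954, 0.101]
eef_rot: [0.184, 0.983, 0.0, 0.0]
wrist_force: [1.1, 0.6, 3.3]
gripper_width: 0.53
finger_force: 29.4
```

Run:
```python
from h import *
s=robot.sense(); print(s['clock'],s['tool_pos'],s['wrist_force'],s['joint_torque'][1:3])
```

```text
25.7 [0.4814096  0.19539437 0.10098961] [1.06473969 0.61318197 3.32704042] [-27.34521568 -31.41116023]
```

Request:
{"op": "move_arm", "data": {
  "moves": [
    {"x":0,"y":0,"z":0,"spin":0,"grip":0},
    {"x":0,"y":0,"z":0,"spin":0,"grip":0},
    {"x":0,"y":0,"z":0,"spin":0,"grip":0},
    {"x":0,"y":0,"z":0,"spin":0,"grip":0},
    {"x":0,"y":0,"z":0,"spin":0,"grip":0},
    {"x":0,"y":0,"z":0,"spin":0,"grip":0},
    {"x":0,"y":0,"z":-0.01,"spin":0,"grip":0},
    {"x":0,"y":0,"z":-0.025,"spin":0,"grip":0},
    {"x":0,"y":0,"z":-0.03,"spin":0,"grip":0},
    {"x":0,"y":0,"z":-0.01,"spin":0,"grip":0}
  ]
}}

```text
clock: 26.95
tool_pos: [0.4826, 0.1957, 0.1787]
eef_rot: [0.184, 0.983, 0.001, 0.002]
wrist_force: [0.5, 0.0, 0.0]
gripper_width: 1.0
finger_force: 0.0
```

```bash
python3 w.py w6
```

```text
26.95 [0.48257893 0.19571839 0.17870906] [0.47563748 0.03530212 0.04052445] [ 0.28 -0.17  1.95 -0.    1.36 -0.92]
[[-0.932  0.361  0.005]
 [ 0.361  0.932  0.001]
 [-0.004  0.003 -1.   ]]
blue [317. 215.] [ 284  180   67   69 3455] ztop 0.1581 c [0.4809 0.1954] 0.023998243734240532 mean [0.4806 0.1964 0.157 ] tool delta [ 0.0015 -0.0009  0.0206]
```

Request:
{"op": "move_arm", "data": {
  "moves": [
    {"x":-0.02,"y":-0.03,"z":0,"spin":0,"grip":0},
    {"x":-0.028,"y":-0.044,"z":0,"spin":0,"grip":0},
    {"x":-0.015,"y":-0.023,"z":0,"spin":0,"grip":0},
    {"x":-0.004,"y":-0.008,"z":0.005,"spin":0,"grip":0},
    {"x":0,"y":0,"z":0.02,"spin":0,"grip":0},
    {"x":0,"y":0,"z":0.025,"spin":0,"grip":0},
    {"x":0,"y":0,"z":0.015,"spin":0,"grip":0},
    {"x":0,"y":0,"z":0.008,"spin":0,"grip":0},
    {"x":0,"y":0,"z":0.001,"spin":0,"grip":0},
    {"x":0,"y":0,"z":0,"spin":0,"grip":1}
  ]
}}

```text
clock: 28.25
tool_pos: [0.5063, 0.0733, 0.1024]
eef_rot: [0.184, 0.983, 0.0, 0.001]
wrist_force: [-1.0, 0.1, 0.3]
gripper_width: 0.942
finger_force: 0.0
```

Request:
{"op": "move_arm", "data": {
  "moves": [
    {"x":0,"y":0,"z":0,"spin":0,"grip":1},
    {"x":0,"y":0,"z":0,"spin":0,"grip":1},
    {"x":0,"y":0,"z":0,"spin":0,"grip":1},
    {"x":0,"y":0,"z":0,"spin":0,"grip":1},
    {"x":0,"y":0,"z":0,"spin":0,"grip":1},
    {"x":0,"y":0,"z":0,"spin":0,"grip":1},
    {"x":0,"y":0,"z":0,"spin":0,"grip":1},
    {"x":0,"y":0,"z":0,"spin":0,"grip":1},
    {"x":0,"y":0,"z":0,"spin":0,"grip":1},
    {"x":0,"y":0,"z":0,"spin":0,"grip":1}
  ]
}}

```text
clock: 29.5
tool_pos: [0.5057, 0.0733, 0.1016]
eef_rot: [0.184, 0.983, 0.0, -0.0]
wrist_force: [0.6, 1.7, -0.8]
gripper_width: 0.505
finger_force: 28.3
```

Request:
{"op": "move_arm", "data": {
  "moves": [
    {"x":0,"y":0,"z":-0.003,"spin":0,"grip":1},
    {"x":0,"y":0,"z":-0.01,"spin":0,"grip":1},
    {"x":0,"y":0,"z":-0.02,"spin":0,"grip":1},
    {"x":0,"y":0,"z":-0.03,"spin":0,"grip":1},
    {"x":0,"y":0,"z":-0.03,"spin":0,"grip":1},
    {"x":0,"y":0,"z":-0.03,"spin":0,"grip":1},
    {"x":0,"y":0,"z":-0.03,"spin":0,"grip":1},
    {"x":0,"y":0,"z":-0.02,"spin":0,"grip":1},
    {"x":0,"y":0,"z":-0.012,"spin":0,"grip":1},
    {"x":0,"y":0,"z":-0.005,"spin":0,"grip":1}
  ]
}}

```text
clock: 30.75
tool_pos: [0.5056, 0.0732, 0.2921]
eef_rot: [0.184, 0.983, 0.0, 0.0]
wrist_force: [-0.0, 0.5, -5.7]
gripper_width: 0.501
finger_force: 27.7
```

Request:
{"op": "move_arm", "data": {
  "moves": [
    {"x":-0.008,"y":-0.009,"z":0,"spin":0,"grip":1},
    {"x":-0.017,"y":-0.019,"z":0,"spin":0,"grip":1},
    {"x":-0.027,"y":-0.03,"z":0,"spin":0,"grip":1},
    {"x":-0.036,"y":-0.04,"z":0,"spin":0,"grip":1},
    {"x":-0.038,"y":-0.044,"z":0,"spin":0,"grip":1},
    {"x":-0.038,"y":-0.044,"z":0,"spin":0,"grip":1},
    {"x":-0.032,"y":-0.036,"z":0,"spin":0,"grip":1},
    {"x":-0.022,"y":-0.024,"z":0,"spin":0,"grip":1},
    {"x":-0.012,"y":-0.013,"z":0,"spin":0,"grip":1},
    {"x":-0.005,"y":-0.005,"z":0,"spin":0,"grip":1}
  ]
}}

```text
clock: 32.0
tool_pos: [0.6291, -0.2585, 0.2903]
eef_rot: [0.184, 0.983, 0.0, -0.001]
wrist_force: [-0.5, 0.2, -4.3]
gripper_width: 0.501
finger_force: 27.7
```

Run:
```python
from h import *
s=robot.sense(); im,d=save('wrist','w7'); print(s['clock'],s['tool_pos'],s['wrist_force'],s['finger_force'])
P=cloud('wrist',d,s)
m=(abs(P[...,2]-.048)<.003)&(d>0)
k,L,S,C=cv2.connectedComponentsWithStats(m.astype(np.uint8))
i=1+np.argmax(S[1:,4]); print(C[i],S[i],np.median(P[L==i][:,2]))
q=P[L==i][:,:2].astype(np.float32); print(cv2.minAreaRect(q))
```

```text
32.0 [ 0.62911864 -0.25853602  0.2902548 ] [-0.49862029  0.19553992 -4.33290624] 27.71563084781519
[316.501213    97.85443959] [ 263   44  105  110 4122] 0.04631146735764177
((0.5492506623268127, -0.2279846966266632), (0.11193482577800751, 0.112001933157444), 82.66295623779297)
```

View pics/w7.png

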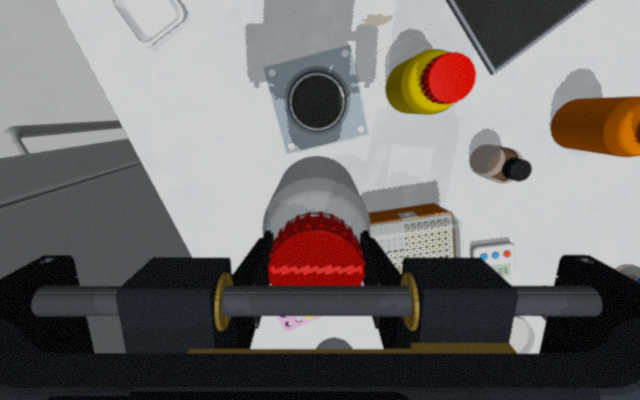

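The wrist view shows the holder at (317,98) with its bore unobstructed, and the bottle gripped upright by its cap at (317,250). I'll fit the bore circle on the z=0.048 plane.

Run:
```python
from h import *
pose={'tool_pos':np.array([.62911864,-.25853602,.2902548]),'eef_rot':robot.sense()['eef_rot']}
z=np.load('pics/w7.npz');g=cv2.cvtColor(z['im'],cv2.COLOR_RGB2GRAY)
m=np.zeros_like(g);m[55:145,275:360]=(g[55:145,275:360]<60)
cs,_=cv2.findContours(m,0,1);c=max(cs,key=cv2.contourArea);el=cv2.fitEllipse(c);print(el)
p=robot.camera_params('wrist');f=200/np.tan(np.radians(p['fov_y'])/2);H=np.array(p['hand_eye']);M=R.from_quat(pose['eef_rot']).as_matrix()
o=M@H[:3,3]+pose['tool_pos']
h=c[:,0].astype(float);r=np.c_[(h[:,0]-p['cx'])/f,(h[:,1]-p['cy'])/f,np.ones(len(h))]@(M@H[:3,:3]).T
for zz in(.048,.044):
    q=o+r*((zz-o[2])/r[:,2])[:,None];print(zz,cv2.fitEllipse(q[:,:2].astype(np.float32)))
```

```text
((316.4455261230469, 101.27915954589844), (48.74593734741211, 51.21394348144531), 176.49050903320312)
0.048 ((0.5500913262367249, -0.22896943986415863), (0.06253428757190704, 0.06305835396051407), 93.31487274169922)
0.044 ((0.5500184297561646, -0.22894476354122162), (0.06310206651687622, 0.06363089382648468), 93.31483459472656)
```

Request:
{"op": "move_arm", "data": {
  "moves": [
    {"x":0.01,"y":0,"z":0,"spin":0,"grip":1},
    {"x":0.022,"y":0,"z":0,"spin":0,"grip":1},
    {"x":0.026,"y":0,"z":0,"spin":0,"grip":1},
    {"x":0.018,"y":0,"z":0.005,"spin":0,"grip":1},
    {"x":0.009,"y":0,"z":0.015,"spin":0,"grip":1},
    {"x":0,"y":0,"z":0.025,"spin":0,"grip":1},
    {"x":0,"y":0,"z":0.03,"spin":0,"grip":1},
    {"x":0,"y":0,"z":0.025,"spin":0,"grip":1},
    {"x":0,"y":0,"z":0.015,"spin":0,"grip":1},
    {"x":0,"y":0,"z":0.007,"spin":0,"grip":1}
  ]
}}

```text
clock: 33.3
tool_pos: [0.5496, -0.2263, 0.1693]
eef_rot: [0.183, 0.983, 0.0, -0.0]
wrist_force: [-0.0, -0.2, -4.2]
gripper_width: 0.502
finger_force: 27.7
```

Run:
```python
from h import *
s=robot.sense(); print(s['clock'],s['tool_pos'],s['wrist_force'])
a,_=save('side','side8'); b,_=save('scene','scene8')
cv2.imwrite('pics/m2.png',np.hstack([cv2.resize(a[170:330,290:440],(390,416)),cv2.resize(b[140:290,350:490],(388,416))])[:,:,::-1])
```

```text
33.3 [ 0.54964989 -0.22633542  0.16928524] [-0.00749315 -0.19865851 -4.212251  ]
```

View pics/m2.png

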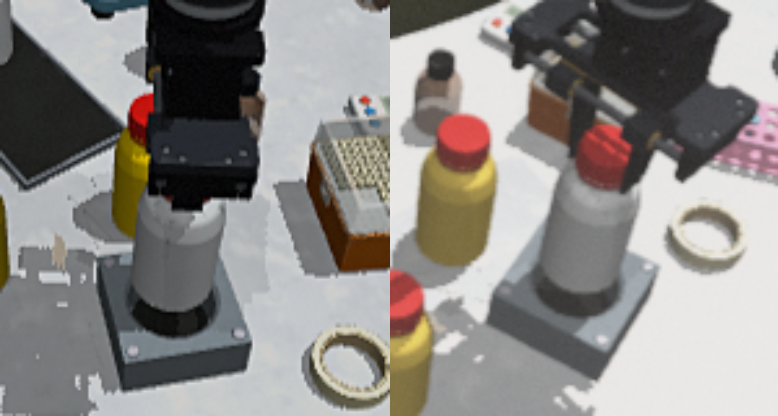

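Both views show the bottle centred above the bore. I'll correct y slightly and lower into the mouth.

Request:
{"op": "move_arm", "data": {
  "moves": [
    {"x":0,"y":-0.0015,"z":0.003,"spin":0,"grip":1},
    {"x":0,"y":0,"z":0.006,"spin":0,"grip":1},
    {"x":0,"y":0,"z":0.006,"spin":0,"grip":1},
    {"x":0,"y":0,"z":0.005,"spin":0,"grip":1},
    {"x":0,"y":0,"z":0.003,"spin":0,"grip":1},
    {"x":0,"y":0,"z":0.002,"spin":0,"grip":1},
    {"x":0,"y":0,"z":0.002,"spin":0,"grip":1},
    {"x":0,"y":0,"z":0.002,"spin":0,"grip":1},
    {"x":0,"y":0,"z":0.001,"spin":0,"grip":1},
    {"x":0,"y":0,"z":0,"spin":0,"grip":1}
  ]
}}

```text
clock: 34.65
tool_pos: [0.5495, -0.2286, 0.1396]
eef_rot: [0.184, 0.983, 0.0, -0.0]
wrist_force: [1.3, -0.6, -4.6]
gripper_width: 0.498
finger_force: 27.7
```

Request:
{"op": "move_arm", "data": {
  "moves": [
    {"x":0,"y":0,"z":0.001,"spin":0,"grip":1},
    {"x":0,"y":0,"z":0.001,"spin":0,"grip":1},
    {"x":0,"y":0,"z":0.001,"spin":0,"grip":1},
    {"x":0,"y":0,"z":0.002,"spin":0,"grip":1},
    {"x":0,"y":0,"z":0.002,"spin":0,"grip":1},
    {"x":0,"y":0,"z":0.002,"spin":0,"grip":1},
    {"x":0,"y":0,"z":0.001,"spin":0,"grip":1},
    {"x":0,"y":0,"z":0.001,"spin":0,"grip":1},
    {"x":0,"y":0,"z":0,"spin":0,"grip":1},
    {"x":0,"y":0,"z":0,"spin":0,"grip":1}
  ]
}}

```text
clock: 35.9
tool_pos: [0.5496, -0.2286, 0.1287]
eef_rot: [0.184, 0.983, -0.0, 0.0]
wrist_force: [0.3, 0.8, -4.6]
gripper_width: 0.496
finger_force: 27.7
```

Run:
```python
from h import *
pose={'tool_pos':np.array([.62911864,-.25853602,.2902548]),'eef_rot':robot.sense()['eef_rot']}
d=np.load('pics/w7.npz')['d'];P=cloud('wrist',d,pose);Z=P[...,2]
for v in range(70,130,6): print(v,np.median(Z[v:v+3,305:328]).round(4),(d[v:v+3,305:328]>0).mean())
for n in('scene','side'):
    d=np.load(f'pics/{n}0.npz')['d'];Q=cloud(n,d);m=(np.hypot(Q[...,0]-.55,Q[...,1]+.228)<.028)&(d>0);print(n,m.sum(),np.percentile(Q[m][:,2],[5,25,50,75]).round(4) if m.any() else 0)
```

```text
70 0.0318 0.9855072463768116
76 0.0065 1.0
82 0.0068 1.0
88 0.0067 1.0
94 0.0066 1.0
100 0.0067 0.9855072463768116
106 0.0069 1.0
112 0.0069 1.0
118 0.0068 0.9855072463768116
124 0.0066 1.0
scene 200 [0.0087 0.0097 0.0108 0.0122]
side 292 [0.0066 0.0077 0.0086 0.0095]
```

Three depth views agree that the floor is about 8–11 mm up. I'll go down in stages and feel for it from about 14 mm.

Request:
{"op": "move_arm", "data": {
  "moves": [
    {"x":0,"y":0,"z":0.001,"spin":0,"grip":1},
    {"x":0,"y":0,"z":0.001,"spin":0,"grip":1},
    {"x":0,"y":0,"z":0.001,"spin":0,"grip":1},
    {"x":0,"y":0,"z":0.001,"spin":0,"grip":1},
    {"x":0,"y":0,"z":0.001,"spin":0,"grip":1},
    {"x":0,"y":0,"z":0.001,"spin":0,"grip":1},
    {"x":0,"y":0,"z":0.001,"spin":0,"grip":1},
    {"x":0,"y":0,"z":0.001,"spin":0,"grip":1},
    {"x":0,"y":0,"z":0.001,"spin":0,"grip":1},
    {"x":0,"y":0,"z":0,"spin":0,"grip":1}
  ]
}}

```text
clock: 37.15
tool_pos: [0.5495, -0.2286, 0.1195]
eef_rot: [0.184, 0.983, 0.0, -0.0]
wrist_force: [-0.1, 0.2, -4.3]
gripper_width: 0.501
finger_force: 27.7
```

Request:
{"op": "move_arm", "data": {
  "moves": [
    {"x":0,"y":0,"z":0.001,"spin":0,"grip":1},
    {"x":0,"y":0,"z":0.001,"spin":0,"grip":1},
    {"x":0,"y":0,"z":0.001,"spin":0,"grip":1},
    {"x":0,"y":0,"z":0.001,"spin":0,"grip":1},
    {"x":0,"y":0,"z":0.001,"spin":0,"grip":1},
    {"x":0,"y":0,"z":0.001,"spin":0,"grip":1},
    {"x":0,"y":0,"z":0.001,"spin":0,"grip":1},
    {"x":0,"y":0,"z":0.001,"spin":0,"grip":1},
    {"x":0,"y":0,"z":0.001,"spin":0,"grip":1},
    {"x":0,"y":0,"z":0,"spin":0,"grip":1}
  ]
}}

```text
clock: 38.4
tool_pos: [0.5495, -0.2286, 0.1105]
eef_rot: [0.184, 0.983, 0.0, -0.0]
wrist_force: [0.4, -0.5, -4.5]
gripper_width: 0.499
finger_force: 27.7
```

Request:
{"op": "move_arm", "data": {
  "moves": [
    {"x":0,"y":0,"z":0.0004,"spin":0,"grip":1},
    {"x":0,"y":0,"z":0.0004,"spin":0,"grip":1},
    {"x":0,"y":0,"z":0.0004,"spin":0,"grip":1},
    {"x":0,"y":0,"z":0.0004,"spin":0,"grip":1},
    {"x":0,"y":0,"z":0.0004,"spin":0,"grip":1},
    {"x":0,"y":0,"z":0.0004,"spin":0,"grip":1},
    {"x":0,"y":0,"z":0,"spin":0,"grip":1},
    {"x":0,"y":0,"z":0,"spin":0,"grip":1},
    {"x":0,"y":0,"z":0,"spin":0,"grip":1},
    {"x":0,"y":0,"z":0,"spin":0,"grip":1}
  ]
}}

```text
clock: 39.65
tool_pos: [0.5496, -0.2286, 0.1083]
eef_rot: [0.184, 0.983, -0.0, 0.0]
wrist_force: [0.7, 0.0, -5.6]
gripper_width: 0.502
finger_force: 27.7
```

Request:
{"op": "move_arm", "data": {
  "moves": [
    {"x":0,"y":0,"z":0.0002,"spin":0,"grip":1},
    {"x":0,"y":0,"z":0.0002,"spin":0,"grip":1},
    {"x":0,"y":0,"z":0.0002,"spin":0,"grip":1},
    {"x":0,"y":0,"z":0.0002,"spin":0,"grip":1},
    {"x":0,"y":0,"z":0.0002,"spin":0,"grip":1},
    {"x":0,"y":0,"z":0,"spin":0,"grip":1},
    {"x":0,"y":0,"z":0,"spin":0,"grip":1},
    {"x":0,"y":0,"z":0,"spin":0,"grip":1},
    {"x":0,"y":0,"z":0,"spin":0,"grip":1},
    {"x":0,"y":0,"z":0,"spin":0,"grip":1}
  ]
}}

```text
clock: 40.9
tool_pos: [0.5496, -0.2286, 0.1073]
eef_rot: [0.184, 0.983, -0.0, 0.0]
wrist_force: [0.7, -0.5, -4.6]
gripper_width: 0.498
finger_force: 27.7
```

Request:
{"op": "move_arm", "data": {
  "moves": [
    {"x":0,"y":0,"z":0.0002,"spin":0,"grip":1},
    {"x":0,"y":0,"z":0.0002,"spin":0,"grip":1},
    {"x":0,"y":0,"z":0.0002,"spin":0,"grip":1},
    {"x":0,"y":0,"z":0.0002,"spin":0,"grip":1},
    {"x":0,"y":0,"z":0,"spin":0,"grip":1},
    {"x":0,"y":0,"z":0,"spin":0,"grip":1},
    {"x":0,"y":0,"z":0,"spin":0,"grip":1},
    {"x":0,"y":0,"z":0,"spin":0,"grip":1},
    {"x":0,"y":0,"z":0,"spin":0,"grip":1},
    {"x":0,"y":0,"z":0,"spin":0,"grip":1}
  ]
}}

```text
clock: 42.15
tool_pos: [0.5496, -0.2286, 0.1065]
eef_rot: [0.184, 0.983, -0.0, 0.0]
wrist_force: [-0.2, 0.6, -5.6]
gripper_width: 0.499
finger_force: 27.7
```

Request:
{"op": "move_arm", "data": {
  "moves": [
    {"x":0,"y":0,"z":0.0002,"spin":0,"grip":1},
    {"x":0,"y":0,"z":0.0002,"spin":0,"grip":1},
    {"x":0,"y":0,"z":0.0002,"spin":0,"grip":1},
    {"x":0,"y":0,"z":0.0002,"spin":0,"grip":1},
    {"x":0,"y":0,"z":0,"spin":0,"grip":1},
    {"x":0,"y":0,"z":0,"spin":0,"grip":1},
    {"x":0,"y":0,"z":0,"spin":0,"grip":1},
    {"x":0,"y":0,"z":0,"spin":0,"grip":1},
    {"x":0,"y":0,"z":0,"spin":0,"grip":1},
    {"x":0,"y":0,"z":0,"spin":0,"grip":1}
  ]
}}

```text
clock: 43.4
tool_pos: [0.5496, -0.2286, 0.1057]
eef_rot: [0.184, 0.983, -0.0, 0.0]
wrist_force: [-0.3, 1.0, -5.1]
gripper_width: 0.503
finger_force: 27.7
```

Request:
{"op": "move_arm", "data": {
  "moves": [
    {"x":0,"y":0,"z":0.0002,"spin":0,"grip":1},
    {"x":0,"y":0,"z":0.0002,"spin":0,"grip":1},
    {"x":0,"y":0,"z":0.0002,"spin":0,"grip":1},
    {"x":0,"y":0,"z":0.0001,"spin":0,"grip":1},
    {"x":0,"y":0,"z":0,"spin":0,"grip":1},
    {"x":0,"y":0,"z":0,"spin":0,"grip":1},
    {"x":0,"y":0,"z":0,"spin":0,"grip":1},
    {"x":0,"y":0,"z":0,"spin":0,"grip":1},
    {"x":0,"y":0,"z":0,"spin":0,"grip":1},
    {"x":0,"y":0,"z":0,"spin":0,"grip":1}
  ]
}}

```text
clock: 44.65
tool_pos: [0.5496, -0.2286, 0.1051]
eef_rot: [0.184, 0.983, -0.0, 0.0]
wrist_force: [-0.3, 0.2, -2.3]
gripper_width: 0.5
finger_force: 28.1
```

Contact has begun; a touch more.

Request:
{"op": "move_arm", "data": {
  "moves": [
    {"x":0,"y":0,"z":0.0001,"spin":0,"grip":1},
    {"x":0,"y":0,"z":0.0001,"spin":0,"grip":1},
    {"x":0,"y":0,"z":0.0001,"spin":0,"grip":1},
    {"x":0,"y":0,"z":0,"spin":0,"grip":1},
    {"x":0,"y":0,"z":0,"spin":0,"grip":1},
    {"x":0,"y":0,"z":0,"spin":0,"grip":1},
    {"x":0,"y":0,"z":0,"spin":0,"grip":1},
    {"x":0,"y":0,"z":0,"spin":0,"grip":1},
    {"x":0,"y":0,"z":0,"spin":0,"grip":1},
    {"x":0,"y":0,"z":0,"spin":0,"grip":1}
  ]
}}

```text
clock: 45.9
tool_pos: [0.5497, -0.2287, 0.105]
eef_rot: [0.184, 0.983, -0.0, 0.0]
wrist_force: [-2.2, 0.8, 3.2]
gripper_width: 0.503
finger_force: 29.0
```

Request:
{"op": "move_arm", "data": {
  "moves": [
    {"x":0,"y":0,"z":0,"spin":0,"grip":0},
    {"x":0,"y":0,"z":0,"spin":0,"grip":0},
    {"x":0,"y":0,"z":0,"spin":0,"grip":0},
    {"x":0,"y":0,"z":0,"spin":0,"grip":0},
    {"x":0,"y":0,"z":0,"spin":0,"grip":0},
    {"x":0,"y":0,"z":0,"spin":0,"grip":0},
    {"x":0,"y":0,"z":-0.01,"spin":0,"grip":0},
    {"x":0,"y":0,"z":-0.025,"spin":0,"grip":0},
    {"x":0,"y":0,"z":-0.04,"spin":0,"grip":0},
    {"x":0,"y":0,"z":-0.03,"spin":0,"grip":0}
  ]
}}

```text
clock: 47.15
tool_pos: [0.5501, -0.2288, 0.2125]
eef_rot: [0.184, 0.983, -0.0, 0.001]
wrist_force: [0.4, 0.6, -0.9]
gripper_width: 1.003
finger_force: 0.0
```

```bash
python3 w.py w9
python3 - <<'E'
from h import *
a,_=save('side','side9'); b,_=save('scene','scene9')
cv2.imwrite('pics/m3.png',np.hstack([cv2.resize(a[120:340,220:440],(400,400)),cv2.resize(b[120:320,200:400+50],(400,400))])[:,:,::-1])
E
```

```text
47.15 [ 0.55009869 -0.22884878  0.21248275] [ 0.41662658  0.55552665 -0.87770066] [-0.48 -0.01  1.75 -0.    1.41 -1.69]
[[-0.932  0.361  0.002]
 [ 0.361  0.932 -0.001]
 [-0.002 -0.    -1.   ]]
red [476. 177.] [ 442  148   67   58 2859] ztop 0.1521 c [ 0.5772 -0.1001] 0.023748544976115227 mean [ 0.5766 -0.1001  0.1508] tool delta [0.0214 0.1298 0.0603]
red [317. 201.] [ 288  171   58   60 2662] ztop 0.161 c [ 0.5464 -0.2281] 0.02347155101597309 mean [ 0.546  -0.2281  0.1599] tool delta [ 0.0039 -0.0006  0.0514]
```

View pics/m3.png

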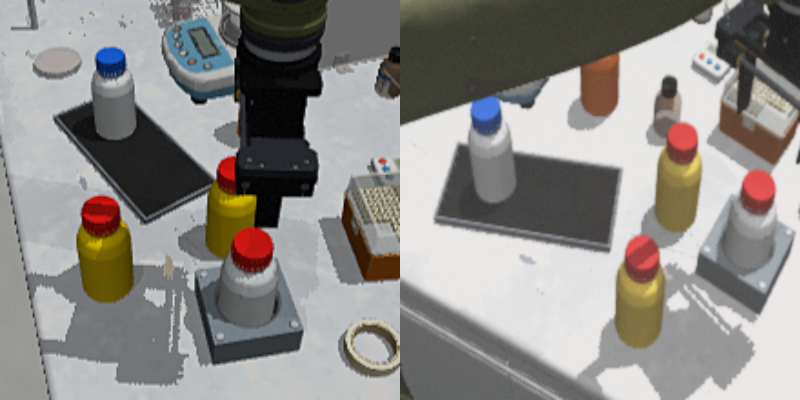

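The final views show the red-capped bottle upright in the bore, blue standing in the tray, the decoys undisturbed and the gripper clear. Handing in.

```bash
python3 -c "
from cell import robot
print(robot.close_job())"
```

```text
the job is handed in; nothing more can be done
None
```

The job is handed in: the heavier red-capped bottle (about 0.5 kg, against about 0.23 kg for blue) is seated upright on the holder's bore floor and the blue-capped one stands in the tray, though my first grip closed just above the red cap and had to be redone about 28 mm lower.

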